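Load a label roll on its sprung spindle

TASK

Load the spare label roll into the holder: lay it level in the holder's two sloping slots and let go, then press it down until both spring pins of its spindle snap out into the end cups. After that swing the cover fully shut over the roll and press the green feed button all the way down. Leave the tape measure and the jar alone.

Things in the scene. Friction and masses are not known exactly. Their poses are not given: they have to be found in the camera images.
- roll_center (a point): Middle of the spare roll of white labels on a sprung spindle: 50 mm diameter, 60 mm wide, about 0.16 kg, axis level, 46 mm above the worktop at the start, parallel to its rest's y. y axis = spindle axis, same both ways round. Blue hubs (25 mm dia.) reach 36 mm, steel spring pins (8 mm dia., round tips) 50 mm either side of the middle. Grasp across the 50 mm, from above.
- pin_a (a joint): Spring pin at the +y end of the roll: m pushed into the hub, 0 fully out, 0.012 fully in; about 5 N at the start of its travel, 800 N/m.
- pin_b (a joint): Spring pin at the -y end of the roll, the same as pin_a.
- roll_rest: Storage rest of the spare roll, fixed: a low grey V-block 60 mm (x) by 56 mm (y), rubber pads up to 36 mm high and 20 mm either side of its middle; origin under its middle, y axis along the roll lying in it.
- seat (a point): Where the roll's middle must finally be: midway between the end cups of the fixed holder, 45 mm above the worktop. y along the line through the cups, x to the rear (hinge side), z up. A roll laid in the slots and let go rests with its middle about 25 mm above this point; pressing it home, on top of the roll at mid-length, takes about 8 to 15 N. A control box 54 mm high stands 70 to 120 mm to +y.
- cup_a (a point): Mouth of the end cup at +y, at the inner face of a white cheek (84 mm high above the worktop, 44 mm wide). Above the cup runs an upright groove, 11 mm wide, 28 mm at the top; its orange back slopes from 14 mm deep at the top to 0 just over the cup, so a roll pressed down has its pins pushed in until they snap out into the cups (10 mm high, 10 mm deep, under a 3 mm lip).
- cup_b (a point): Mouth of the end cup at -y, 84 mm from cup_a, its mirror image.
- cover_hinge (a point): Hinge axis of the cover, 75 mm behind the seat and 84 mm above the worktop; axis along y, same directions as the seat's.
- cover (a joint): Cover angle, rad: 0 fully shut (plate level over the roll), 1.57 upright; starts open, leaning a little back. A stiff hinge (0.12 N m) holds it where it is left.
- cover_edge (a point): Middle of the cover's free edge, on the side that is on top when shut. The cover is a blue-framed clear plate 115 mm from hinge to free edge, 132 mm wide, 4 mm thick. When shut its top is 90 mm above the worktop. Its own z axis points out of that top side.
- feed (a joint): Feed button travel, m: 0 up, 0.006 fully down; a 5 N spring lifts it again.
- feed_top (a point): Centre of the top of the round green feed button, 24 mm diameter, on the control box, about 72 mm above the worktop; it is pressed straight down.
- tape_measure: Blue pocket tape measure, 36 x 74 x 63 mm, bystander standing loose behind the work; origin under its middle.
- jar: Yellow sample jar with white lid, 48 mm diameter, 66 mm high, bystander standing loose behind the work; origin under its middle.
Things that resemble listed ones, but are neither listed nor needed, are in the scene too. Of the things shaped like the part that bears roll_center, the white one is meant.

How it is judged:
On the way, in this order (a step that is already met when the one before it is completed fails the run):
1. the roll lies level in both sloping slots, let go, not yet pressed in (z of roll_center in the frame of seat between 0.015 and 0.032 m and horizontal distance between roll_center and seat below 0.008 m and angle between the y axis of roll_center and the y axis of seat, either way round below 0.12 rad and contact force between the fingers and roll below 0.1 N and linear speed of roll below 0.03 m/s), for 0.2 s.
2. the roll is down between the cups and both pins have sprung out into them, the cover still open (z of roll_center in the frame of seat between -0.004 and 0.004 m and horizontal distance between roll_center and seat below 0.005 m and angle between the y axis of roll_center and the y axis of seat, either way round below 0.06 rad and value of joint each of pin_a, pin_b below 0.003 m and value of joint cover above 0.5 rad), for 0.1 s.
3. the cover is shut (value of joint cover below 0.08 rad), for 0.1 s.
4. the feed button is pressed down (value of joint feed above 0.0045 m and value of joint cover below 0.08 rad), for 0.05 s.
At the end, for the whole second after the job is handed in: The roll is at rest between the cups, within 5 mm sideways and 4 mm in height of the seat and within 0.06 rad of the cup line, both pins within 3 mm of fully out, the cover within 0.08 rad of shut, the feed button up again (within 2 mm) (z of roll_center in the frame of seat between -0.004 and 0.004 m and horizontal distance between roll_center and seat below 0.005 m and angle between the y axis of roll_center and the y axis of seat, either way round below 0.06 rad and value of joint each of pin_a, pin_b below 0.003 m and linear speed of roll below 0.02 m/s and value of joint cover below 0.08 rad and value of joint feed below 0.002 m); the robot touches nothing.
It fails at once if the tape measure is moved more than 15 mm (distance of tape_measure from where it was at the start of the episode above 0.015 m).
It fails at once if the jar is moved more than 15 mm (distance of jar from where it was at the start of the episode above 0.015 m).
It also fails if it takes over 61 s, if anything falls off the work surface, if the arm or the gripper's body presses on something with over 40 N, if the wrist force passes 120 N, or if a joint passes its speed limit or range.

ROBOT

A 6-joint arm with a two-finger parallel gripper is mounted at the origin on a cart in front of the work surface, level with it; the furniture and walls round the work are solid. World frame = base frame: x ahead of the robot, y to its left, z up, the work surface at z = 0. Lengths are in m, angles in rad, forces in N, time in s.
With the tool pointing down it reaches from about 0.325 to 0.85 m from the base axis. Payload 4.4 kg.
Tool frame: the origin (TCP) lies at the very end of the fingers, on their centre line; the grasp point (between the pads) lies 19 mm behind it; z points along the fingers, y is the direction in which the jaws open and shut (so a half turn about z gives the same grasp; the last joint's range is limited). The gripper opens to 94 mm and grips with 3 to 60 N. Pads are 16 mm wide; open, the fingers measure 119 mm over their backs; the gripper's body (75 mm by 177 mm) begins 78 mm behind the grasp point.
Start: joints at [-1.292, 0.207, 1.542, -0, 1.393, -0.15], TCP at [0.239, -0.523, 0.205] pointing down, gripper open.
Joint ranges: [-2.73, 2.73], [-0.86, 2.22], [0.23, 2.46], [-1.11, 4.25], [0.08, 2.63], [-2.82, 2.82]. Speed limits (rad/s): [2.79, 2.79, 3.14, 3.14, 3.14, 3.14].

INTERFACE

Orientations are given as a unit quaternion [w, x, y, z].
In Python, from plant import manip, cams gives the robot as it stands.
- The arm moves only by the tool arm_command, never from a script. Its argument "steps" is one flat list of numbers, 5 for each row, row after row: the opening, from 0 (shut) to 1 (fully open), then the shift along the world's x, y, z in mm, then the turn about the world's z in degrees. In form: [hand, tx, ty, tz, turn, hand, tx, ty, tz, turn, ...]. A call has 1 to 12 rows; each row is the pose to reach, as a shift and turn from the pose measured when the call began; what a row does not reach only later rows make up. A row lasts 1/10 s, in which the tool goes at most 50 mm and 8.59 degrees, less where a joint would pass 70% of its speed; a pose out of reach is approached as far as the arm can. A call with a gripper value outside its range is refused whole. The fingers move at their own pace and stop on an object; "grip_force" is the grip in N (left out, the last holds). Time passes only in rows, so rows that repeat a pose let the fingers close. It gives the time, the measured TCP pose, the force and the opening at its end, in the units of the state.
- manip.observe(): the state, without advancing time (a new reading comes with each control period).
- cams.grab_frame(name): name is "scene" or "top" or "wrist"; returns a dict with "img" (400x640x3 uint8, red, green, blue), "mtx" (3x3 intrinsics, pixels), "distortion" ([k1, k2, p1, p2, k3] as OpenCV has them; the pictures are not rectified), "world_to_cam" (4x4, takes a point from world to camera coordinates); the wrist camera has in their place "hand_eye" (4x4, takes a point from camera to tool coordinates, whose origin is the TCP and whose axes are the flange's). Camera axes: x right, y down, z forward; pixel columns grow to the right and rows downward; lengths in m; the calibration is good to about 2 mm. A picture is of the moment at which its call begins: read the wrist's pose just before it. There is no depth.
- manip.close_job(): hands the job in, once; it reports no verdict.
The state is a dict: "time_s": time; "qpos": joint angles; "qd": joint speeds; "joint_efforts": joint torques, N m; "eef_pos": TCP position; "ee_rot": TCP orientation; "force": force on the tool from outside, world axes, zero at the start; "moment": the same for the moment, N m; "width": finger opening in m.
Only numpy, scipy, OpenCV 4.12 (cv2) and the standard library are available. Lean on these libraries where they do the work, as an engineer would, in place of code of your own. Each camera call takes 0.05 s, during which the arm holds its last target.

## Working session

There is one attempt and no reset: what is moved stays moved. The work goes in short steps, Python scripts to look and compute and a tool call to move; the robot and the scene stay as the last step left them, time stands still between calls to the robot, and variables do not carry over. Pictures are saved under pics/ and viewed, and the job is handed in when it is done.

Besides the shell and the picture viewer there is one more tool, called after "Request:" as name(argument=value, ...), one argument or row to a line, values as JSON. arm_command: Moves the arm, as the interface text tells. Its arguments: {"type":"object","properties":{"steps":{"type":"array","items":{"type":"number"}},"grip_force":{"type":"number"}},"required":["steps"]}

```bash
ls; mkdir -p pics
python3 - <<'E'
from plant import manip, cams
import cv2, json
s=manip.observe(); print(s)
for n in ["scene","top","wrist"]:
    f=cams.grab_frame(n)
    cv2.imwrite(f"pics/{n}0.png",f["img"][:,:,::-1])
    print(n,f["mtx"].tolist(),f["distortion"],(f.get("world_to_cam") if n!="wrist" else f["hand_eye"]).tolist() )
E
```

```text
pics
{'time_s': 0.0, 'qpos': array([-1.29251250e+00,  2.07398602e-01,  1.54291747e+00,  2.81989907e-05,
        1.39350789e+00, -1.50488702e-01]), 'qd': array([ 1.32195949e-04,  8.41119434e-05,  1.17751867e-03, -3.67834507e-04,
        9.07476074e-04,  1.31978291e-04]), 'joint_efforts': array([ 9.76009978e-04, -3.70875692e+01, -2.81413490e+01,  6.98713562e-02,
        3.61953280e-02, -1.67685853e-04]), 'eef_pos': array([ 0.23884273, -0.52217501,  0.20432028]), 'ee_rot': array([-1.11426171e-03,  9.77107073e-01,  2.12745205e-01, -5.73915782e-05]), 'force': array([-0.15126304, -0.04874466,  0.62059662]), 'moment': array([-0.02420303, -0.05268962, -0.04219802]), 'width': 0.09343345865337391}
scene [[509.5509100423746, 0.0, 324.07911001815665], [0.0, 509.5509100423746, 202.02937064430208], [0.0, 0.0, 1.0]] [-0.01888566  0.          0.          0.          0.        ] [[-0.6837543540097555, -0.7297100501987902, 0.0017961101249179983, 0.32669752304909927], [-0.5438909154932404, 0.5079937064368236, -0.6679259436977297, 0.4154196786310052], [0.4864798612652191, -0.4576741601395659, -0.7442255
[... 283 characters left out ...]
43410267708, -0.08201811395052978], [-0.9969246303077997, 0.01971928129186448, -0.0758447851271888, 0.5905778947849949], [0.07575211256201594, -0.005405906718771925, -0.9971120266123261, 1.204939116180874], [0.0, 0.0, 0.0, 1.0]]
wrist [[279.84392281722285, 0.0, 326.0057891335543], [0.0, 279.84392281722285, 196.81359069722083], [0.0, 0.0, 1.0]] [-0.02528856  0.          0.          0.          0.        ] [[-0.0007749053095855382, -0.9621010672417651, -0.27269201663051484, 0.07959284199851904], [0.9999990867316728, -0.0010474821837312025, 0.0008540005236418399, -0.0008192681885852426], [-0.001107274844287005, -0.2726911058199929, 0.962101000284839, -0.17952114259261864], [0.0, 0.0, 0.0, 1.0]]
```

View pics/scene0.png

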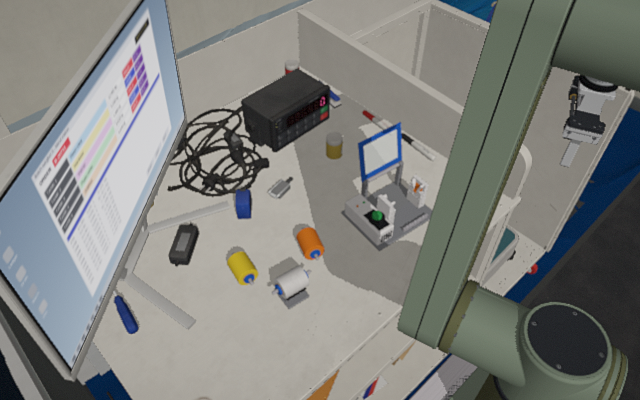

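View pics/top0.png

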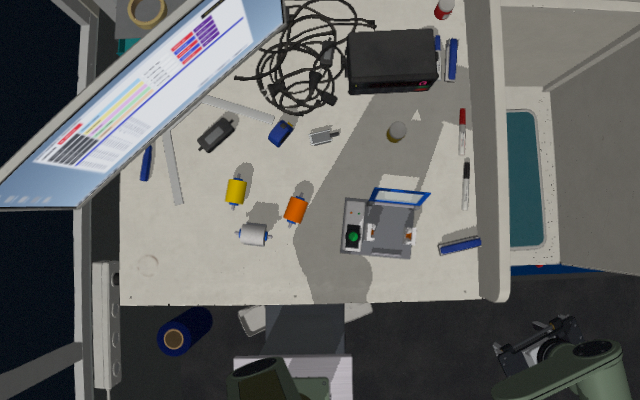

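View pics/wrist0.png

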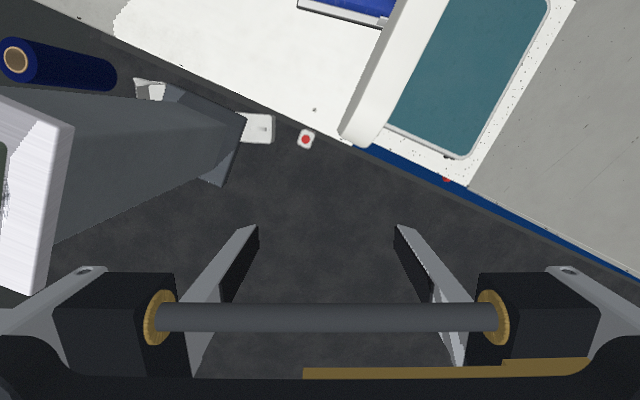

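The white roll is at top (253,234) and scene (292,280). The yellow (236,190) and orange (296,209) rolls are decoys. The holder with the green button is at top (380,232). I'll enlarge these to confirm.

```bash
cat > h.py <<'E'
import cv2, numpy as np
from plant import manip, cams
from scipy.spatial.transform import Rotation as R
def get(n):
    s=manip.observe(); f=cams.grab_frame(n)
    if n=="wrist":
        q=s["ee_rot"]; T=np.eye(4); T[:3,:3]=R.from_quat([q[1],q[2],q[3],q[0]]).as_matrix(); T[:3,3]=s["eef_pos"]
        c2w=T@f["hand_eye"]
    else: c2w=np.linalg.inv(f["world_to_cam"])
    return dict(img=f["img"],K=f["mtx"],d=np.array(f["distortion"]),c2w=c2w)
def rays(v,px):
    p=cv2.undistortPoints(np.array(px,float).reshape(-1,1,2),v["K"],v["d"]).reshape(-1,2)
    D=np.c_[p,np.ones(len(p))]@v["c2w"][:3,:3].T
    return v["c2w"][:3,3],D
def onz(v,px,z):
    o,D=rays(v,px); return o+D*((z-o[2])/D[:,2])[:,None]
def proj(v,P):
    w=np.linalg.inv(v["c2w"]); r=cv2.Rodrigues(w[:3,:3])[0]
    return cv2.projectPoints(np.array(P,float).reshape(-1,1,3),r,w[:3,3],v["K"],v["d"])[0].reshape(-1,2)
def tri(v1,p1,v2,p2):
    o1,d1=rays(v1,[p1]);o2,d2=rays(v2,[p2]);d1=d1[0]/np.linalg.norm(d1);d2=d2[0]/np.linalg.norm(d2)
    t=np.linalg.lstsq(np.c_[d1,-d2],o2-o1,rcond=None)[0]
    a=o1+t[0]*d1;b=o2+t[1]*d2
    return (a+b)/2,np.linalg.norm(a-b)
def crop(v,x0,y0,x1,y1,k,name):
    cv2.imwrite(name,cv2.resize(v["img"][y0:y1,x0:x1,::-1],None,fx=k,fy=k,interpolation=cv2.INTER_CUBIC))
E
python3 - <<'E'
from h import *
t=get("top");s=get("scene")
crop(t,225,170,435,270,3.8,"pics/t1.png"); crop(s,215,120,435,310,3.1,"pics/s1.png")
np.save("/tmp/t.npy",t,allow_pickle=True);np.save("/tmp/s.npy",s,allow_pickle=True)
E
```

```text
(no output)
```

View pics/t1.png

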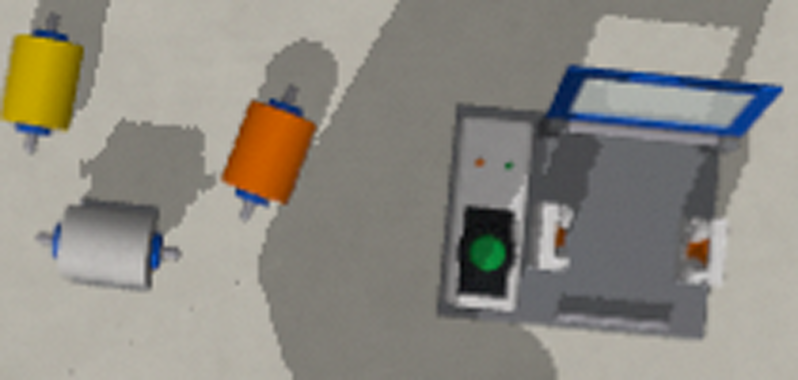

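View pics/s1.png

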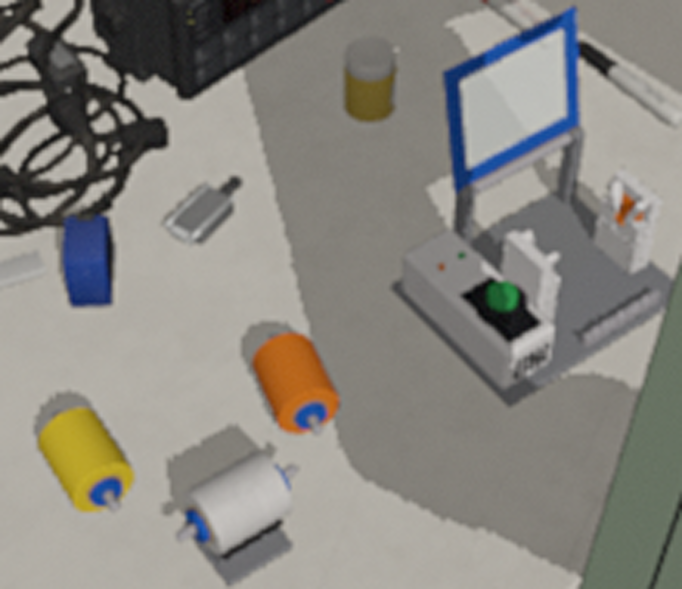

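The crop confirms the white roll lies in the V-rest, with pin tips at about top (235,232.6) and (272,237). Yellow and orange are decoys. Now measuring the positions.

Run:
```python
from h import *
np.set_printoptions(precision=4,suppress=True)
t=np.load("/tmp/t.npy",allow_pickle=True).item();s=np.load("/tmp/s.npy",allow_pickle=True).item()
c=lambda x,y:(225+x/3.8-.37,170+y/3.8-.37)
sc=lambda x,y:(215+x/3.1-.34,120+y/3.1-.34)
P=onz(t,[c(38,238),c(180,255)],.046);print("pins",P,"len",np.linalg.norm(P[0]-P[1]),"mid",P.mean(0),"axis ang",np.degrees(np.arctan2(*(P[0]-P[1])[[1,0]])))
print("scene pin tri", tri(t,c(38,238),s,sc(180,540)),tri(t,c(180,255),s,sc(293,467)))
def blob(v,lo,hi,box):
    h=cv2.cvtColor(v["img"],cv2.COLOR_RGB2HSV);m=cv2.inRange(h,np.array(lo),np.array(hi))
    z=np.zeros_like(m);x0,y0,x1,y1=box;z[y0:y1,x0:x1]=m[y0:y1,x0:x1]
    n,l,st,ce=cv2.connectedComponentsWithStats(z);o=np.argsort(-st[1:,4])[:3]+1
    return [(ce[i],st[i,4]) for i in o]
gt=blob(t,(45,120,40),(80,255,255),(340,220,370,260));gs=blob(s,(45,120,40),(80,255,255),(350,190,400,240))
print(gt,gs,tri(t,gt[0][0],s,gs[0][0]),onz(t,[gt[0][0]],.070))
ot=blob(t,(3,140,80),(18,255,255),(360,215,425,255));os_=blob(s,(3,140,80),(18,255,255),(390,160,440,220))
print(ot,os_)
bt=blob(t,(100,150,60),(125,255,255),(360,180,440,215));print(bt)
# cheek tops: outer rectangle corners z=.084
for n,p in dict(La=c(541,205),Lb=c(540,270),Rc=c(725,222),Rd=c(724,287),base_bl=c(440,315),base_br=c(703,337)).items(): print(n,onz(t,[p],.084 if n[0] in"LR" else .0))
# cover free edge corners & hinge corners
for a,b in [((782,88),(577,10)),((566,66),(446,72)),((742,135),(577,130)),((548,117),(459,187))]:
    print("cover",tri(t,c(*a),s,sc(*b)))
for a,b in [((735,220),(655,178))]: print(tri(t,c(*a),s,sc(*b)))
```

```text
pins [[0.4876 0.1393 0.046 ]
 [0.4743 0.0418 0.046 ]] len 0.0983357095584831 mid [0.4809 0.0906 0.046 ] axis ang 82.24775749867355
scene pin tri (array([0.4876, 0.1408, 0.0387]), np.float64(0.0003281870879724315)) (array([0.4759, 0.0438, 0.0424]), np.float64(0.004525110399614298))
[(array([352.6923, 236.2308]), np.int32(78))] [(array([376.6413, 215.4348]), np.int32(92))] (array([ 0.4725, -0.1658,  0.0638]), np.float64(0.001747378369083254)) [[ 0.472 -0.166  0.07 ]]
[(array([408.2174, 235.6087]), np.int32(23)), (array([371.875, 232.25 ]), np.int32(8))] [(array([416.    , 186.8261]), np.int32(23)), (array([420.6667, 189.6667]), np.int32(3))]
[(array([398.4253, 195.8539]), np.int32(308))]
La [[ 0.5033 -0.2019  0.084 ]]
Lb [[ 0.4603 -0.2001  0.084 ]]
Rc [[ 0.4892 -0.3243  0.084 ]]
Rd [[ 0.4462 -0.3223  0.084 ]]
base_bl [[ 0.4276 -0.1366  0.    ]]
base_br [[ 0.4076 -0.3232  0.    ]]
cover (array([ 0.5705, -0.3417,  0.1857]), np.float64(0.00042582984379175957))
cover (array([ 0.5857, -0.2091,  0.1912]), np.float64(0.0013262699704016654))
cover (array([ 0.5486, -0.3389,  0.0731]), np.float64(0.0034125138097447216))
cover (array([ 0.5614, -0.2077,  0.0875]), np.float64(0.00013569241183008547))
(array([ 0.4822, -0.342 ,  0.0637]), np.float64(0.02077636161107463))
```

Request:
arm_command(
  steps=[1,0,0,30,0,1,20,20,60,8,1,60,60,90,16,1,100,100,100,24,1,140,140,100,32,1,180,180,100,40,1,210,220,100,48,1,226,250,100,56,1,226,260,100,59,1,226,260,100,59,1,226,260,100,59],
)

```text
time_s: 1.35
eef_pos: [0.465, -0.2625, 0.3048]
ee_rot: [-0.0, 0.745, 0.667, -0.001]
force: [0.3, -0.4, 0.3]
width: 0.0941
```

Run:
```python
from h import *
w=get("wrist");s=manip.observe();print(s["time_s"],s["eef_pos"],R.from_quat(s["ee_rot"][[1,2,3,0]]).as_matrix().round(4).tolist(),s["force"],s["qpos"])
cv2.imwrite("pics/w1.png",w["img"][:,:,::-1]);np.save("/tmp/w1.npy",w,allow_pickle=True)
print(proj(w,[[.4747,-.2621,.045],[.4818,-.201,.084],[.4677,-.3233,.084],[.472,-.166,.072]]))
```

```text
1.4 [ 0.4646424  -0.26320158  0.30479778] [[0.1129, 0.9936, -0.0015], [0.9936, -0.1129, -0.0003], [-0.0005, -0.0014, -1.0]] [0.51974795 0.45534869 0.2233604 ] [-6.76766041e-01  5.95565166e-02  1.50356095e+00 -1.16596132e-03
  1.57940323e+00 -5.63623853e-01]
[[332.32506344 168.69760767]
 [333.34005773 130.08290872]
 [332.5755472  213.53109666]
 [323.55948257 105.15845469]]
```

View pics/w1.png

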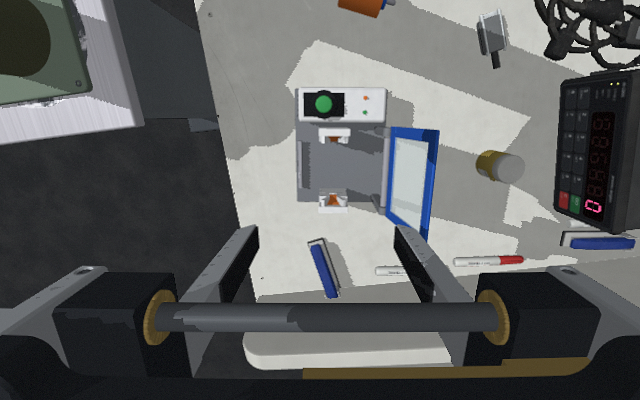

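The wrist view shows the holder at (340,150), with the two orange grooves at (334,137) and (334,200). My measured points project close to them. Refining on an enlarged crop.

Run:
```python
from h import *
w=np.load("/tmp/w1.npy",allow_pickle=True).item()
crop(w,285,80,445,240,5,"pics/w1c.png")
```

```text
(no output)
```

View pics/w1c.png

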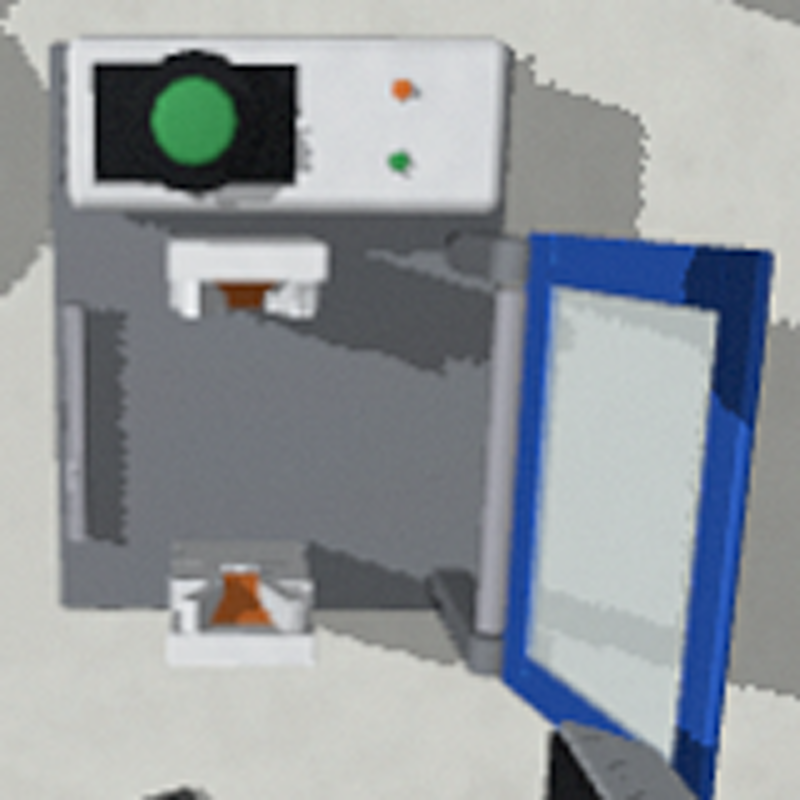

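Run:
```python
from h import *
np.set_printoptions(precision=4,suppress=True)
w=np.load("/tmp/w1.npy",allow_pickle=True).item()
c=lambda x,y:(285+x/5-.4,80+y/5-.4)
A=onz(w,[c(168,241),c(328,241),c(166,664),c(313,664)],.084);print(A, "w",np.linalg.norm(A[0]-A[1]),np.linalg.norm(A[2]-A[3]),"mid",A.mean(0))
a=A[:2].mean(0);b=A[2:].mean(0);print("sep",np.linalg.norm(a-b),"yaw",np.degrees(np.arctan2(-(a-b)[0],(a-b)[1])))
# orange groove top: outer edge of orange at top z
print("orange outer",onz(w,[c(246,283),c(240,629)],.084))
print("button",onz(w,[c(194,121)],.072))
B=onz(w,[c(62,607),c(440,607)],.0);print("base",B,np.degrees(np.arctan2((B[1]-B[0])[1],(B[1]-B[0])[0])))
C=onz(w,[c(68,207),c(498,212),c(68,40),c(503,40)],.054);print("box",C,np.degrees(np.arctan2((C[1]-C[0])[1],(C[1]-C[0])[0])))
t=np.load("/tmp/t.npy",allow_pickle=True).item()
print("cover edge",tri(w,c(775,250),t,(225+782/3.8-.37-216/3.8,170+66/3.8-.37)))
```

```text
[[ 0.4612 -0.1955  0.084 ]
 [ 0.5055 -0.2005  0.084 ]
 [ 0.4457 -0.319   0.084 ]
 [ 0.4899 -0.324   0.084 ]] w 0.04454504235581022 0.04445369096877221 mid [ 0.4755 -0.2598  0.084 ]
sep 0.12442288001297935 yaw -7.174889929396958
orange outer [[ 0.4816 -0.2094  0.084 ]
 [ 0.4691 -0.3105  0.084 ]]
button [[ 0.472  -0.1642  0.072 ]]
base [[ 0.4051 -0.3218 -0.    ]
 [ 0.5409 -0.3372  0.    ]] -6.445244538866432
box [[ 0.4319 -0.1834  0.054 ]
 [ 0.559  -0.1991  0.054 ]
 [ 0.4383 -0.137   0.054 ]
 [ 0.5633 -0.151   0.054 ]] -7.047976712775493
cover edge (array([ 0.5856, -0.2075,  0.1973]), np.float64(0.0010100186373351774))
```

Request:
arm_command(
  steps=[1,0,40,0,0,1,5,90,0,0,1,10,140,-10,0,1,16,190,-30,0,1,16,240,-60,0,1,16,290,-90,0,1,16,335,-105,0,1,16,353,-105,0,1,16,353,-105,0,1,16,353,-105,0],
)

```text
time_s: 2.4
eef_pos: [0.4809, 0.0888, 0.1997]
ee_rot: [-0.0, 0.746, 0.666, -0.001]
force: [0.0, 0.1, -0.2]
width: 0.0943
```

Run:
```python
from h import *
w=get("wrist");s=manip.observe();print(s["time_s"],s["eef_pos"],s["force"])
crop(w,220,30,460,230,3.3,"pics/w2.png");np.save("/tmp/w2.npy",w,allow_pickle=True)
```

```text
2.45 [0.4812701  0.08823968 0.20012099] [ 0.87901218 -0.21786397  0.01175561]
```

View pics/w2.png

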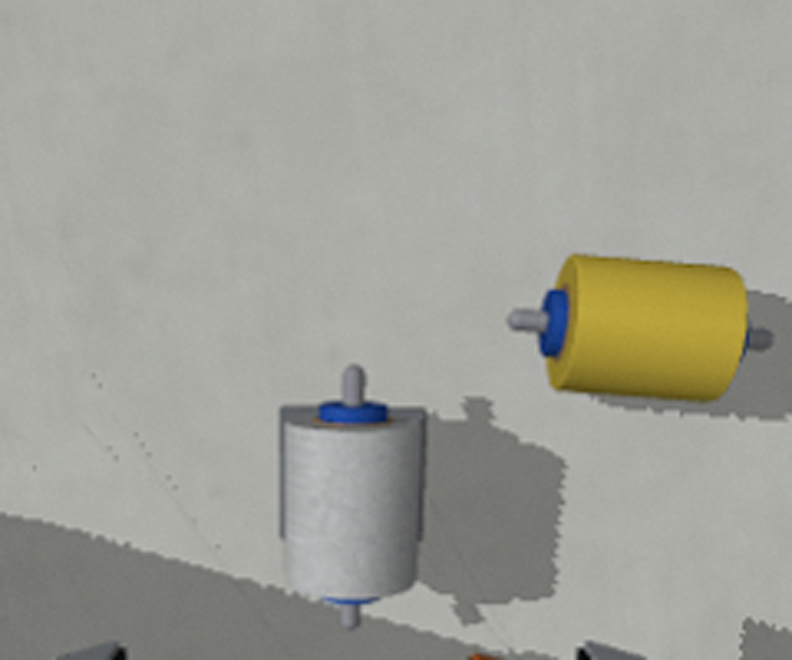

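Run:
```python
from h import *
np.set_printoptions(precision=4,suppress=True)
w=np.load("/tmp/w2.npy",allow_pickle=True).item()
c=lambda x,y:(220+x/3.3-.35,30+y/3.3-.35)
P=onz(w,[c(353,366),c(351,628)],.046);d=P[0]-P[1];print(P,P.mean(0),np.linalg.norm(d),"yaw",np.degrees(np.arctan2(-d[0],d[1])))
print(onz(w,[c(278,408),c(427,408)],.0))
```

```text
[[0.4873 0.1422 0.046 ]
 [0.4753 0.0438 0.046 ]] [0.4813 0.093  0.046 ] 0.09910398181744266 yaw -6.973965014027877
[[0.4546 0.1252 0.    ]
 [0.5152 0.1182 0.    ]]
```

Request:
arm_command(
  steps=[1,0,4,-40,-0.5,1,0,4,-80,-0.5,1,0,4,-115,-0.5,1,0,4,-140,-0.5,1,0,4,-155,-0.5,1,0,4,-165,-0.5,1,0,4,-166,-0.5,1,0,4,-166,-0.5],
)

```text
time_s: 3.25
eef_pos: [0.4823, 0.0913, 0.0349]
ee_rot: [0.001, 0.75, 0.661, -0.0]
force: [-0.8, -0.2, 0.2]
width: 0.0939
```

Request:
arm_command(
  steps=[0.4,0,0,0,0,0.4,0,0,0,0,0.4,0,0,0,0,0.4,0,0,0,0,0.4,0,0,0,0,0.4,0,0,0,0,0.4,0,0,0,0],
  grip_force=20,
)

```text
time_s: 3.95
eef_pos: [0.4812, 0.0915, 0.0348]
ee_rot: [-0.0, 0.75, 0.661, -0.001]
force: [-2.3, 0.4, 5.2]
width: 0.0495
```

Request:
arm_command(
  steps=[0.4,0,0,0,0,0.4,0,0,10,0,0.4,0,0,30,0,0.4,0,0,60,0,0.4,0,0,100,0,0.4,0,0,140,0,0.4,0,0,165,0,0.4,0,0,165,0,0.4,0,0,165,0],
)

```text
time_s: 4.85
eef_pos: [0.4811, 0.0915, 0.1995]
ee_rot: [0.0, 0.75, 0.661, -0.001]
force: [0.0, -0.9, -1.7]
width: 0.0498
```

Run:
```python
from h import *
w=get("wrist");s=manip.observe();print(s["time_s"],s["eef_pos"],s["force"],s["moment"],s["width"])
crop(w,200,120,440,320,3.3,"pics/w3.png");np.save("/tmp/w3.npy",w,allow_pickle=True)
```

```text
4.9 [0.48004661 0.09145719 0.19814929] [-0.83481849 -0.62178763 -2.40501197] [-0.081178   -0.01318156 -0.06352558] 0.04959903538022972
```

View pics/w3.png

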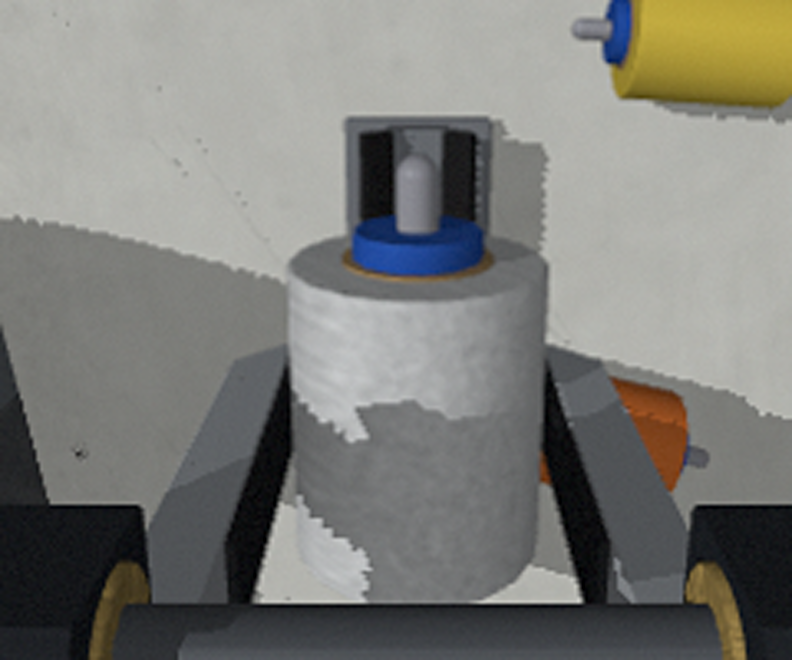

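Run:
```python
from h import *
np.set_printoptions(precision=4,suppress=True)
w=np.load("/tmp/w3.npy",allow_pickle=True).item()
e=np.array([.4804,.0914,.1985])
u=np.array([np.sin(np.radians(7)),np.cos(np.radians(7)),0])
for off in (-1,0,1.5,3): 
  c=e+[0,off/1000,.0112]
  p=proj(w,[c+.05*u,c+.036*u,c+.03*u]);print(off,(p-[200,120])*3.3+1)
h=cv2.cvtColor(w["img"],cv2.COLOR_RGB2HSV);m=cv2.inRange(h,(105,150,60),(125,255,255))[180:215,290:360];print((np.argwhere(m).min(0)+[180,290]-[120,200])*3.3,(np.argwhere(m).max(0)+[180,290]-[120,200])*3.3)
```

```text
-1 [[414.8387 168.0123]
 [415.1685 240.7924]
 [415.3056 271.0211]]
0 [[414.1575 162.7329]
 [414.5026 235.7393]
 [414.6462 266.062 ]]
1.5 [[413.1317 154.7832]
 [413.4999 228.1303]
 [413.6531 258.5945]]
3 [[412.1011 146.7963]
 [412.4925 220.4858]
 [412.6555 251.0921]]
[214.5 353.1] [270.6 478.5]
```

Request:
arm_command(
  steps=[0.4,0,-20,0,0,0.4,0,-60,0,0,0.4,-2,-105,0,0,0.4,-4,-150,0,0,0.4,-5,-195,0,0,0.4,-5,-240,0,0,0.4,-5,-285,-15,0,0.4,-5,-325,-35,0,0.4,-5,-348,-50,0,0.4,-5,-353,-58,0,0.4,-5,-353,-58,0,0.4,-5,-353,-58,0],
)

```text
time_s: 6.1
eef_pos: [0.4745, -0.26, 0.1391]
ee_rot: [-0.002, 0.75, 0.662, -0.002]
force: [-0.5, 0.8, -1.0]
width: 0.0493
```

Run:
```python
from h import *
w=get("wrist");s=manip.observe();print(s["time_s"],s["eef_pos"],s["force"],s["moment"],s["width"],R.from_quat(s["ee_rot"][[1,2,3,0]]).as_matrix().round(4).tolist())
crop(w,220,60,460,300,2.5,"pics/w4.png");np.save("/tmp/w4.npy",w,allow_pickle=True)
s=get("scene");crop(s,330,100,460,260,3.7,"pics/s4.png")
```

```text
6.15 [ 0.47511424 -0.26017458  0.13997761] [-0.09083026 -0.60452028 -1.79760784] [-0.03765751 -0.13321968  0.02568841] 0.049463432715782414 [[0.1236, 0.9923, -0.0048], [0.9923, -0.1236, -0.0004], [-0.0009, -0.0047, -1.0]]
```

View pics/w4.png

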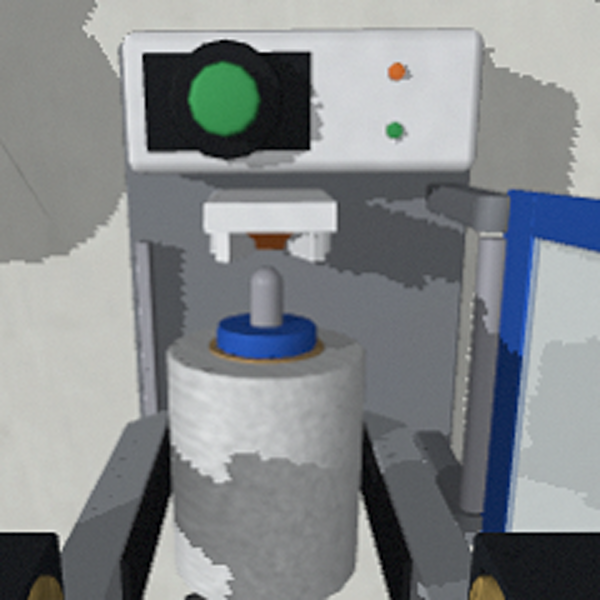

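View pics/s4.png

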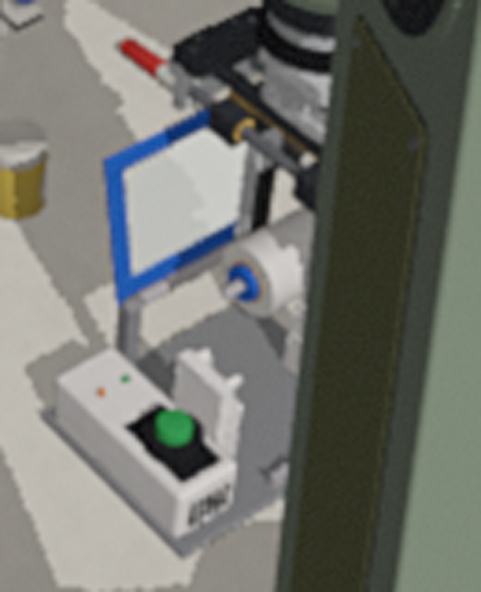

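Run:
```python
from h import *
np.set_printoptions(precision=4,suppress=True)
w=np.load("/tmp/w4.npy",allow_pickle=True).item()
c=lambda x,y:(220+x/2.5-.3,60+y/2.5-.3)
A=onz(w,[c(204,202),c(336,202)],.084);print(A,A.mean(0),np.linalg.norm(A[0]-A[1]))
yh=np.array([.1219,.9925,0])
print("seat from this cheek (62mm in)",A.mean(0)-.0622*yh)
print("button",onz(w,[c(224,98)],.072))
T=onz(w,[c(266,268)],.1512)[0];print("tip",T,"center",T-.05*yh, "exp",np.array([.4751,-.2602])+[0,.0015])
```

```text
[[ 0.4613 -0.196   0.084 ]
 [ 0.5045 -0.2014  0.084 ]] [ 0.4829 -0.1987  0.084 ] 0.04357650743439084
seat from this cheek (62mm in) [ 0.4753 -0.2605  0.084 ]
button [[ 0.4718 -0.1637  0.072 ]]
tip [ 0.4806 -0.2089  0.1512] center [ 0.4745 -0.2585  0.1512] exp [ 0.4751 -0.2587]
```

Request:
arm_command(
  steps=[0.4,0.5,-1.7,-15,0,0.4,0.5,-1.7,-30,0,0.4,0.5,-1.7,-45,0,0.4,0.5,-1.7,-58,0,0.4,0.5,-1.7,-66,0,0.4,0.5,-1.7,-72,0,0.4,0.5,-1.7,-75,0,0.4,0.5,-1.7,-75,0],
)

```text
time_s: 7.0
eef_pos: [0.476, -0.262, 0.0654]
ee_rot: [-0.001, 0.749, 0.662, -0.002]
force: [0.0, 0.6, -1.9]
width: 0.0496
```

Run:
```python
from h import *
w=get("wrist");s=manip.observe();print(s["time_s"],s["eef_pos"],s["force"],s["moment"],s["width"])
crop(w,220,60,460,300,2.5,"pics/w5.png")
s=get("scene");crop(s,330,100,460,260,3.7,"pics/s5.png")
```

```text
7.05 [ 0.47625497 -0.26225181  0.06582147] [-0.17019584  0.45698774 -1.29041571] [-0.0142219  -0.08475467 -0.02243991] 0.049745701415618335
```

View pics/w5.png

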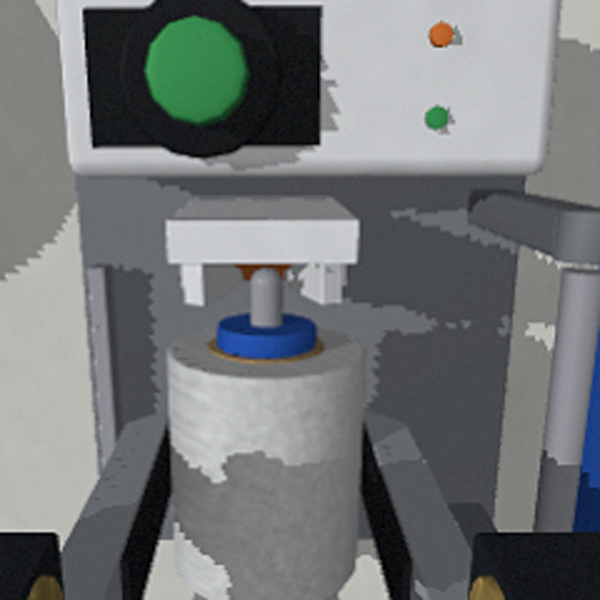

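View pics/s5.png

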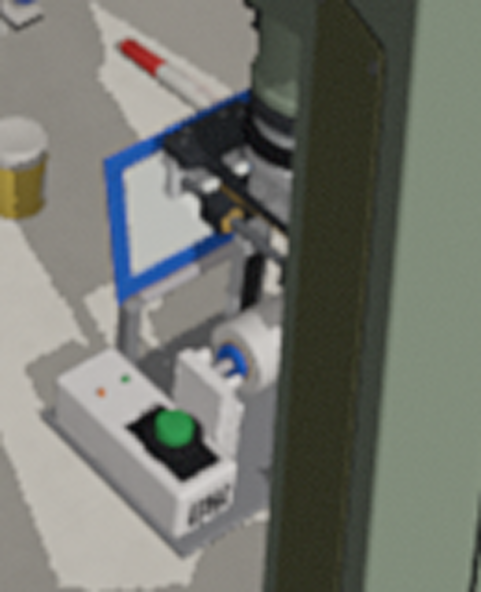

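Request:
arm_command(
  steps=[0.4,-0.5,0,-2,0,0.4,-0.5,0,-4,0,0.4,-0.5,0,-5,0,0.4,-0.5,0,-5,0,0.7,-0.5,0,-5,0,0.7,-0.5,0,-5,0,0.7,-0.5,0,-5,0,0.7,-0.5,0,-5,0,0.7,-0.5,0,-5,0,0.7,-0.5,0,-5,0],
)

```text
time_s: 8.1
eef_pos: [0.4759, -0.2624, 0.0611]
ee_rot: [-0.0, 0.749, 0.662, -0.002]
force: [-0.2, 0.3, 0.1]
width: 0.0658
```

Run:
```python
from h import *
w=get("wrist");s=manip.observe();print(s["time_s"],s["eef_pos"],s["force"],s["moment"],s["width"])
crop(w,220,60,460,300,2.5,"pics/w6.png");np.save("/tmp/w6.npy",w,allow_pickle=True)
```

```text
8.15 [ 0.47591068 -0.26241152  0.06109591] [-0.2038682  -0.27551139  0.03455641] [ 0.0131819  -0.10066435 -0.00979046] 0.06561045236416743
```

View pics/w6.png

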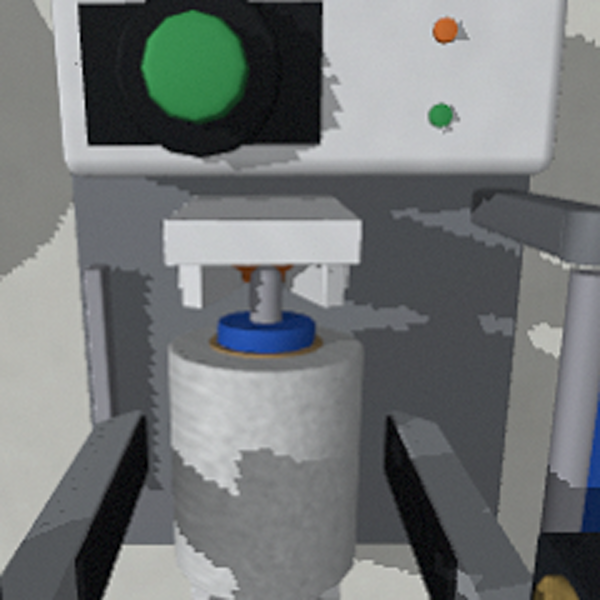

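The roll is released. Its pin is in the groove at (266,290) and the axis looks level. Next I'll rise, close the fingers and check.

Request:
arm_command(
  steps=[0.7,0,0,10,0,0.7,0,0,25,0,0.7,0,0,45,0,0.7,0,0,60,0,0.7,0,0,65,0,0,0,0,65,0,0,0,0,65,0,0,0,0,65,0,0,0,0,65,0,0,0,0,65,0,0,0,0,65,0],
)

```text
time_s: 9.25
eef_pos: [0.4757, -0.2623, 0.1257]
ee_rot: [-0.001, 0.749, 0.662, -0.002]
force: [0.1, -0.5, -0.3]
width: 0.0216
```

Run:
```python
from h import *
w=get("wrist");s=manip.observe();print(s["time_s"],s["eef_pos"],s["force"],s["moment"],s["width"])
crop(w,220,80,460,320,2.5,"pics/w7.png");np.save("/tmp/w7.npy",w,allow_pickle=True)
v=get("top");crop(v,335,185,435,265,6,"pics/t7.png")
```

```text
9.3 [ 0.47581018 -0.26233931  0.1258279 ] [-0.72483786 -0.00496824  0.3893215 ] [-0.05369209 -0.08401623  0.03456762] 0.01702398740984559
```

View pics/w7.png

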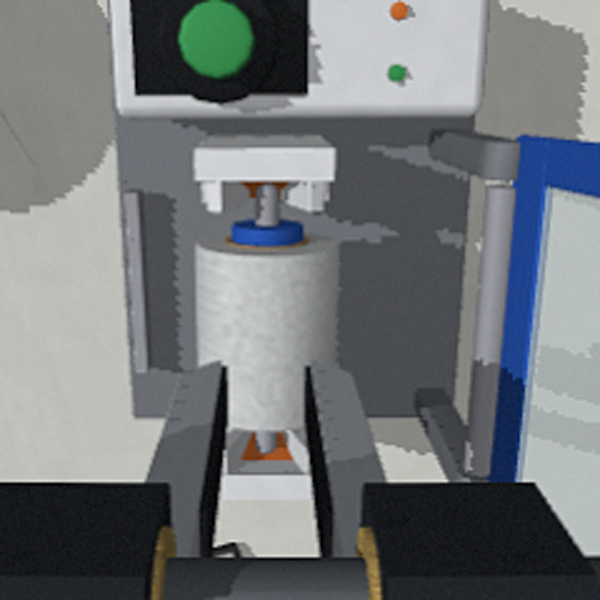

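View pics/t7.png

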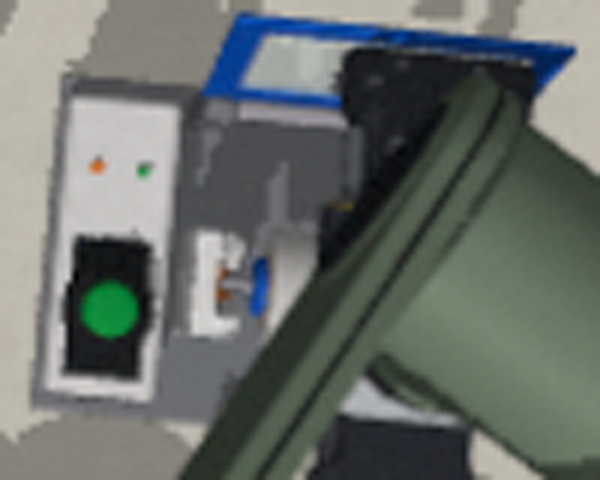

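Request:
arm_command(
  steps=[0,-0.5,2,-10,0,0,-0.5,2,-20,0,0,-0.5,2,-26,0,0,-0.5,2,-30,0,0,-0.5,2,-33,0,0,-0.5,2,-36,0,0,-0.5,2,-39,0,0,-0.5,2,-42,0],
)

```text
time_s: 10.15
eef_pos: [0.4786, -0.2618, 0.0875]
ee_rot: [0.003, 0.75, 0.662, -0.0]
force: [0.3, 2.6, 15.1]
width: 0.0005
```

Request:
arm_command(
  steps=[0,0,0,-3,0,0,0,0,-6,0,0,0,0,-9,0,0,0,0,-12,0,0,0,0,-14,0],
)

```text
time_s: 10.65
eef_pos: [0.4819, -0.2636, 0.0764]
ee_rot: [0.007, 0.749, 0.662, 0.001]
force: [1.4, 1.6, 9.4]
width: 0.0008
```

Request:
arm_command(
  steps=[0,-6,2,-2,0,0,-6,2,-5,0,0,-6,2,-7,0,0,-6,2,-7,0],
)

```text
time_s: 11.05
eef_pos: [0.476, -0.2618, 0.0695]
ee_rot: [0.007, 0.749, 0.662, 0.001]
force: [0.5, 0.9, 3.4]
width: 0.0005
```

Run:
```python
from h import *
w=get("wrist");s=manip.observe();print(s["time_s"],s["eef_pos"],s["force"],s["moment"],s["width"])
crop(w,220,80,460,320,2.5,"pics/w8.png")
```

```text
11.1 [ 0.47596945 -0.26173973  0.06946553] [ 0.23785077 -0.48621479  2.90162598] [-0.04993304 -0.043072   -0.01709402] 0.0007134759657409699
```

View pics/w8.png

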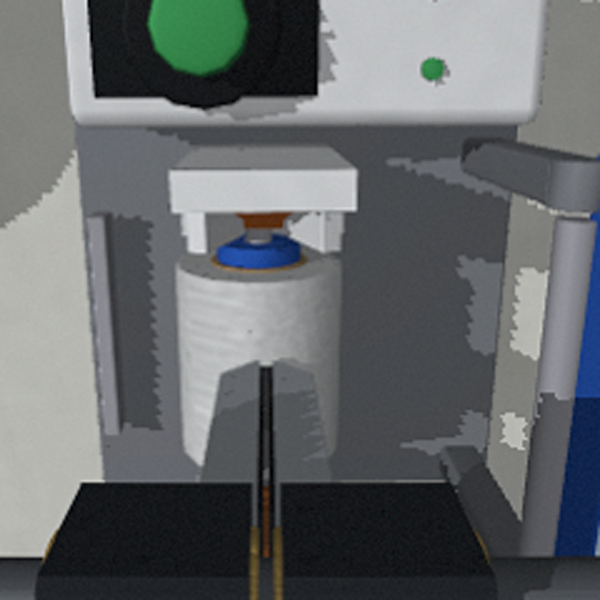

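Request:
arm_command(
  steps=[0,-1,1,-1,0,0,-1,1,-2,0,0,-1,1,-2,0],
)

```text
time_s: 11.4
eef_pos: [0.4764, -0.2618, 0.0691]
ee_rot: [0.009, 0.749, 0.662, 0.001]
force: [0.0, 0.4, 8.3]
width: 0.0005
```

Request:
arm_command(
  steps=[0,0,0,5,0,0,0,0,20,0,0,0,0,45,0,0,0,0,70,0,0,0,0,100,0,0,0,0,140,0,0,0,0,160,0,0,0,0,160,0],
)

```text
time_s: 12.2
eef_pos: [0.478, -0.2631, 0.2325]
ee_rot: [0.012, 0.749, 0.662, 0.002]
force: [0.7, 0.2, 0.5]
width: 0.0005
```

Run:
```python
from h import *
w=get("wrist");s=manip.observe();print(s["time_s"],s["eef_pos"],s["force"])
crop(w,280,90,440,250,5,"pics/w9.png");np.save("/tmp/w9.npy",w,allow_pickle=True)
```

```text
12.25 [ 0.47677001 -0.26216707  0.22988178] [-0.7820073  -0.19740449  0.12015806]
```

View pics/w9.png

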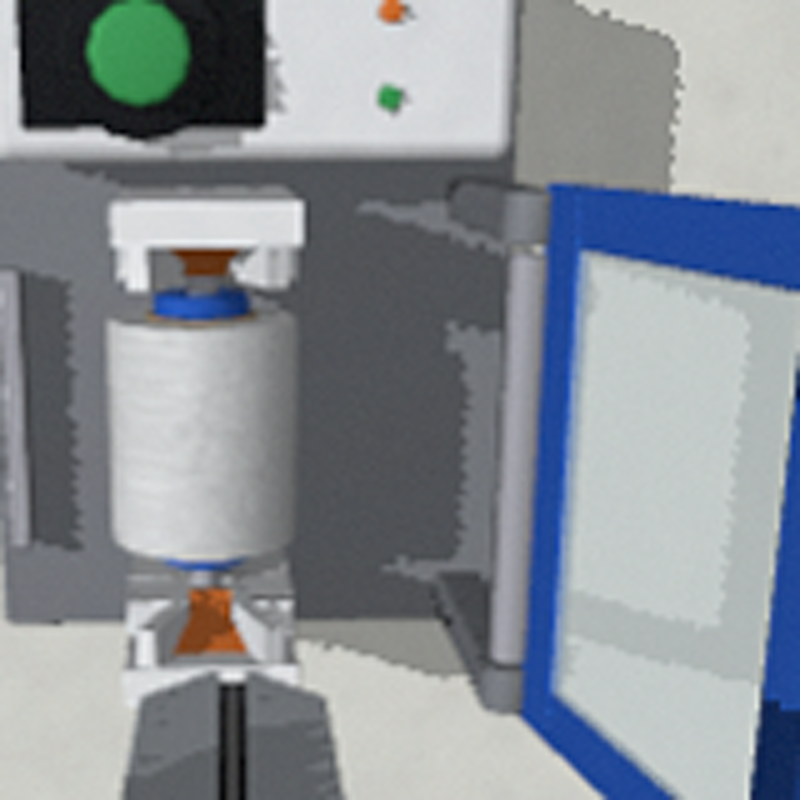

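The force dropped from 9 to 3 N, then rose again at z=0.069, which matches a snap-in. The picture shows both hubs low between the cheeks and both orange ramps clear of pins, at crop (206,262) and (210,615). Next I'll go over and behind the cover.

Request:
arm_command(
  steps=[0,0,0,15,0,0,20,-3,20,0,0,55,-7,20,0,0,95,-12,20,0,0,130,-16,20,0,0,142,-17,20,0,0,142,-17,0,0,0,142,-17,-40,0,0,142,-17,-75,0,0,142,-17,-90,0,0,142,-17,-90,0],
)

```text
time_s: 13.35
eef_pos: [0.6161, -0.2776, 0.1352]
ee_rot: [0.005, 0.75, 0.662, 0.0]
force: [0.3, 0.5, 0.5]
width: 0.0002
```

Run:
```python
from h import *
s=manip.observe();print(s["time_s"],s["eef_pos"],s["force"])
d=s["eef_pos"]-[.4753,-.2604,0];print("x'",d@[.9925,-.122,0],"y'",d@[.122,.9925,0])
v=get("scene");crop(v,300,80,480,270,3.1,"pics/s10.png")
```

```text
13.35 [ 0.61605213 -0.27756835  0.13522472] [0.31207813 0.46200991 0.50062589]
x' 0.14179102641154206 y' 0.00013216851836013064
```

View pics/s10.png

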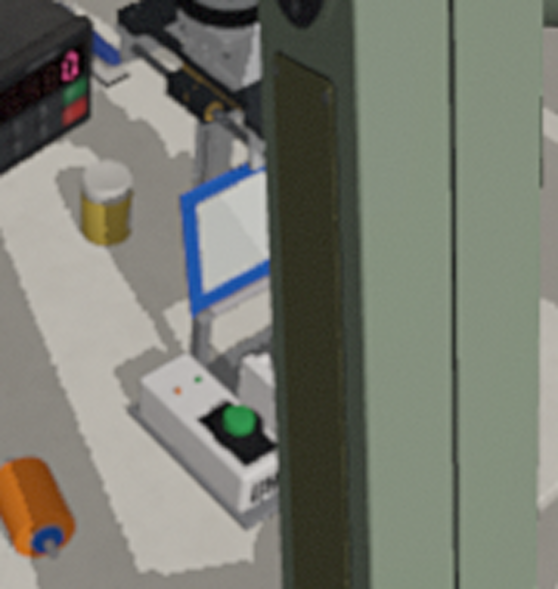

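Request:
arm_command(
  steps=[0,-8,1,2,0,0,-18,2,4,0,0,-28,3.5,6,0,0,-38,5,8,0,0,-48,6,8,0,0,-58,7,8,0,0,-68,8,8,0,0,-78,9.5,8,0,0,-88,11,8,0,0,-98,12,8,0,0,-108,13,8,0],
)

```text
time_s: 14.5
eef_pos: [0.5088, -0.2654, 0.1461]
ee_rot: [0.008, 0.749, 0.662, 0.001]
force: [2.1, 0.1, 0.1]
width: 0.0006
```

Run:
```python
from h import *
s=manip.observe();print(s["time_s"],s["eef_pos"],s["force"])
d=s["eef_pos"]-[.4753,-.2604,0];print("x'",d@[.9925,-.122,0],"y'",d@[.122,.9925,0])
v=get("scene");crop(v,300,80,480,270,3.1,"pics/s11.png")
v=get("wrist");cv2.imwrite("pics/w11.png",v["img"][:,:,::-1])
```

```text
14.5 [ 0.50883089 -0.26540235  0.14612196] [2.12952718 0.12675338 0.08267787]
x' 0.033889691661268304 y' -0.0008740622944273847
```

View pics/s11.png

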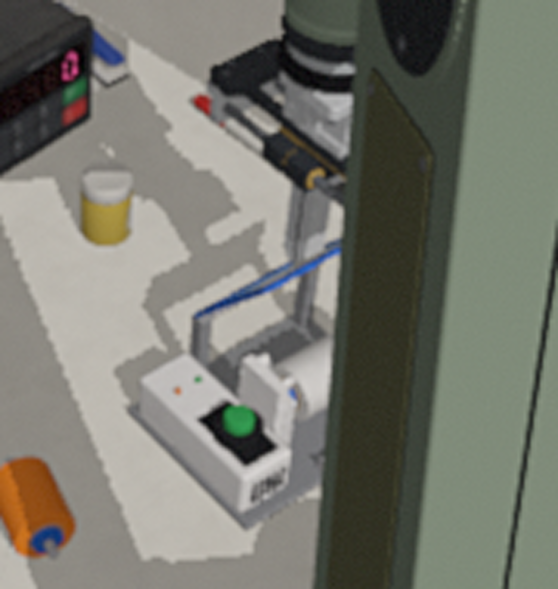

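View pics/w11.png

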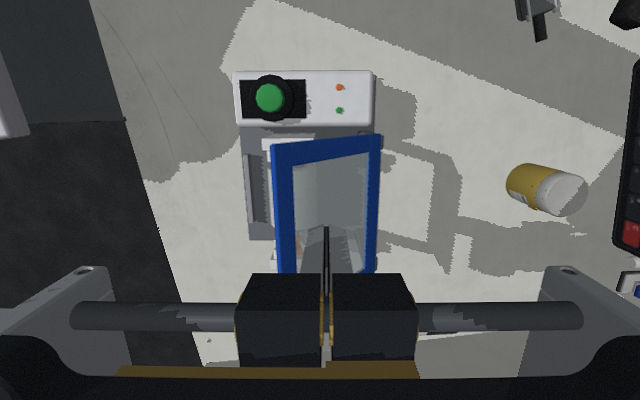

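Request:
arm_command(
  steps=[0,-10,1,-4,0,0,-20,2.5,-10,0,0,-28,3.5,-18,0,0,-34,4,-26,0,0,-38,5,-34,0,0,-40,5,-42,0,0,-40,5,-49,0,0,-40,5,-54,0,0,-40,5,-57,0,0,-40,5,-58,0,0,-40,5,-58,0],
)

```text
time_s: 15.7
eef_pos: [0.4675, -0.26, 0.0891]
ee_rot: [0.006, 0.75, 0.662, -0.0]
force: [-4.5, 2.0, 10.4]
width: 0.0007
```

Request:
arm_command(
  steps=[0,0,0,10,0,0,0,0,30,0,0,2,15,55,0,0,4,50,60,0,0,4.5,85,60,0,0,4.5,96,60,0,0,4.5,96,60,0],
)

```text
time_s: 16.4
eef_pos: [0.4722, -0.1629, 0.1493]
ee_rot: [0.006, 0.749, 0.663, -0.0]
force: [-0.4, 0.6, 0.2]
width: 0.0006
```

Run:
```python
from h import *
s=manip.observe();print(s["time_s"],s["eef_pos"],s["force"])
v=get("wrist");cv2.imwrite("pics/w12.png",v["img"][:,:,::-1])
print(proj(v,[[.472,-.164,.072]]))
v=get("scene");crop(v,300,80,480,270,3.1,"pics/s12.png")
```

```text
16.4 [ 0.47224636 -0.16291986  0.14930589] [-0.35954405  0.63683058  0.2113749 ]
[[325.44262715 204.43841355]]
```

View pics/w12.png

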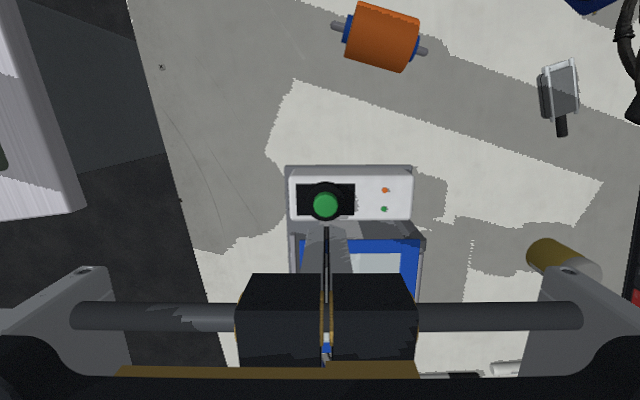

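View pics/s12.png

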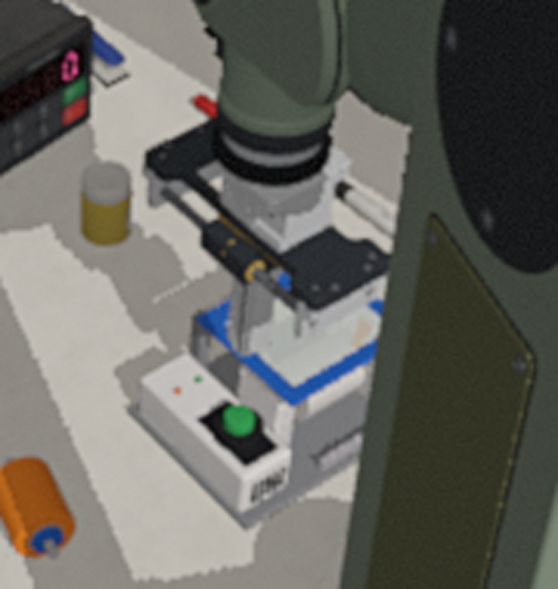

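The cover lies level and shut. The button, at wrist (325,204), matches its predicted position. Pressing it now.

Request:
arm_command(
  steps=[0,0,-1,-25,0,0,0,-1,-50,0,0,0,-1,-66,0,0,0,-1,-74,0,0,0,-1,-78,0,0,0,-1,-81,0,0,0,-1,-84,0,0,0,-1,-85,0,0,0,-1,-85,0],
)

```text
time_s: 17.4
eef_pos: [0.4721, -0.1668, 0.0697]
ee_rot: [0.006, 0.749, 0.662, -0.002]
force: [-14.8, 5.3, 32.5]
width: 0.0004
```

Run:
```python
from h import *
s=manip.observe();print(s["time_s"],s["eef_pos"],s["force"],s["moment"])
v=get("wrist");crop(v,220,120,440,300,3.5,"pics/w13.png")
v=get("scene");crop(v,330,160,430,260,6,"pics/s13.png")
```

```text
17.4 [ 0.47206814 -0.1668045   0.06966557] [-14.83223185   5.27121371  32.4634762 ] [ 0.9418731   2.84635461 -0.04049481]
```

View pics/w13.png

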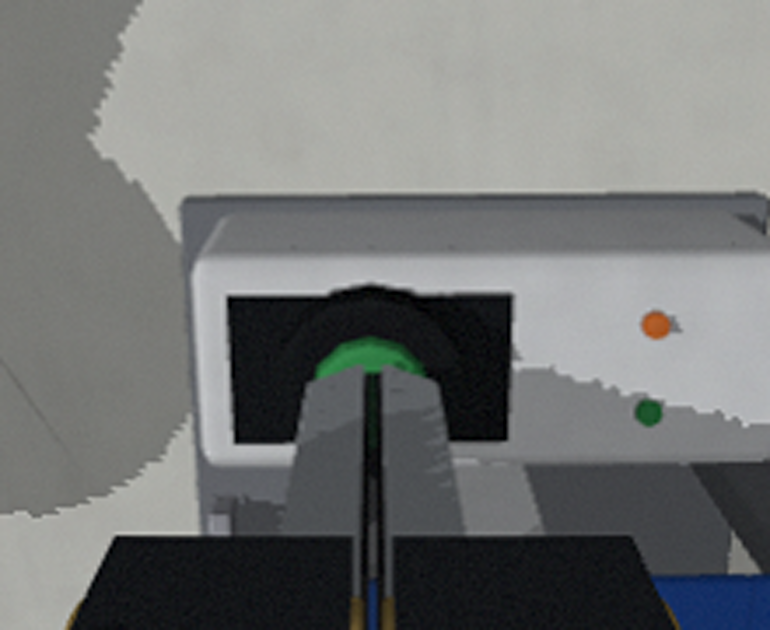

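View pics/s13.png

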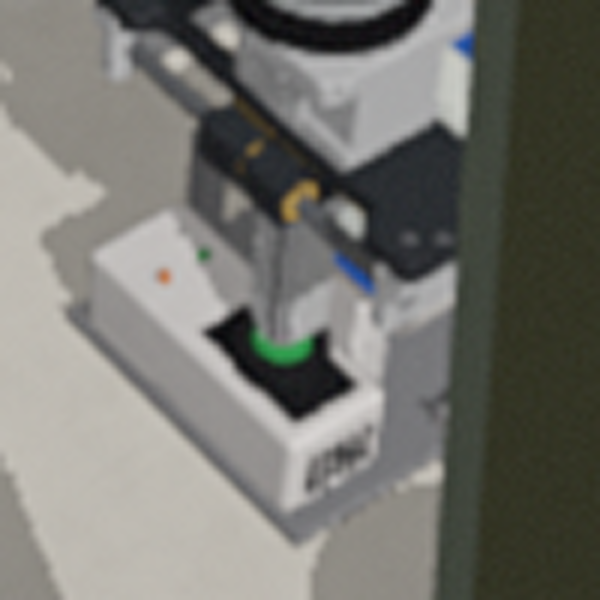

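Request:
arm_command(
  steps=[0,0,1,7,0,0,0,2,8,0,0,0,2,8,0],
)

```text
time_s: 17.8
eef_pos: [0.473, -0.1653, 0.0784]
ee_rot: [0.007, 0.749, 0.662, -0.001]
force: [0.8, 0.1, 0.0]
width: 0.0009
```

Run:
```python
from h import *
s=manip.observe();print(s["time_s"],s["eef_pos"],s["force"],s["moment"])
v=get("scene");crop(v,330,160,430,260,6,"pics/s14.png")
```

```text
17.8 [ 0.47300632 -0.16534036  0.07837564] [0.75603719 0.13389139 0.02426578] [-0.0081275  -0.09147966  0.0339896 ]
```

View pics/s14.png

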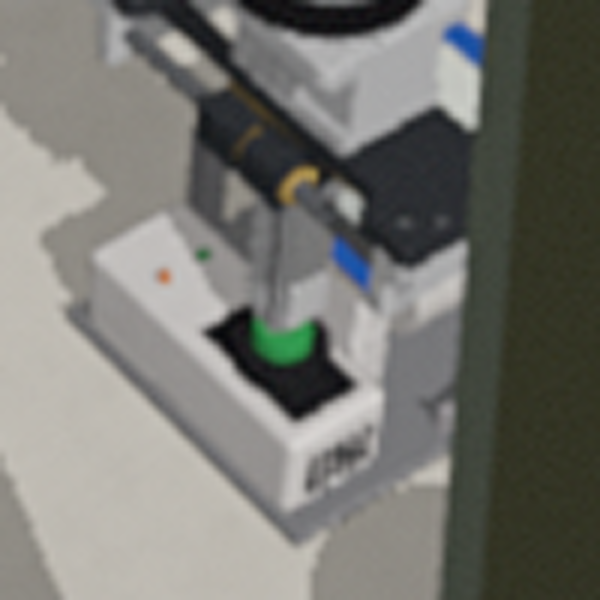

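Request:
arm_command(
  steps=[0,-1,1,-3,0,0,-1,1,-4,0,0,-1,1,-4,0],
)

```text
time_s: 18.15
eef_pos: [0.4716, -0.1642, 0.0735]
ee_rot: [0.007, 0.749, 0.662, -0.001]
force: [0.7, 0.3, 2.2]
width: 0.0006
```

Request:
arm_command(
  steps=[0,0,0,-2,0,0,0,0,-3,0,0,0,0,-3,0],
)

```text
time_s: 18.45
eef_pos: [0.4717, -0.1642, 0.0705]
ee_rot: [0.007, 0.749, 0.662, -0.001]
force: [0.3, -0.5, 5.0]
width: 0.0007
```

Request:
arm_command(
  steps=[0,0,0,-3,0,0,0,0,-5,0,0,0,0,-5,0,0,0,0,-5,0],
)

```text
time_s: 18.85
eef_pos: [0.4719, -0.1643, 0.0697]
ee_rot: [0.007, 0.749, 0.662, -0.002]
force: [-10.7, 4.6, 31.3]
width: 0.0007
```

Spring force was 2 N at z=0.0735 and 5 N at 0.0705, then a hard stop at 0.0697, so the button is fully down. Retreating.

Request:
arm_command(
  steps=[0,0,0,10,0,0,0,0,35,0,0,0,0,75,0,0,0,20,110,0,0,0,60,130,0,0,0,100,130,0,0,0,130,130,0,0,0,130,130,0,0,0,130,130,0],
)

```text
time_s: 19.75
eef_pos: [0.4712, -0.0339, 0.1989]
ee_rot: [0.006, 0.748, 0.663, -0.002]
force: [0.9, -0.4, -0.3]
width: 0.0003
```

Run:
```python
from h import *
s=manip.observe();print(s["time_s"],s["eef_pos"],s["force"])
v=get("scene");crop(v,300,80,480,270,3.1,"pics/s15.png")
v=get("top");crop(v,320,110,450,270,3.7,"pics/t15.png")
```

```text
19.75 [ 0.47117615 -0.03389702  0.19888654] [ 0.87261201 -0.4491137  -0.30029868]
```

View pics/s15.png

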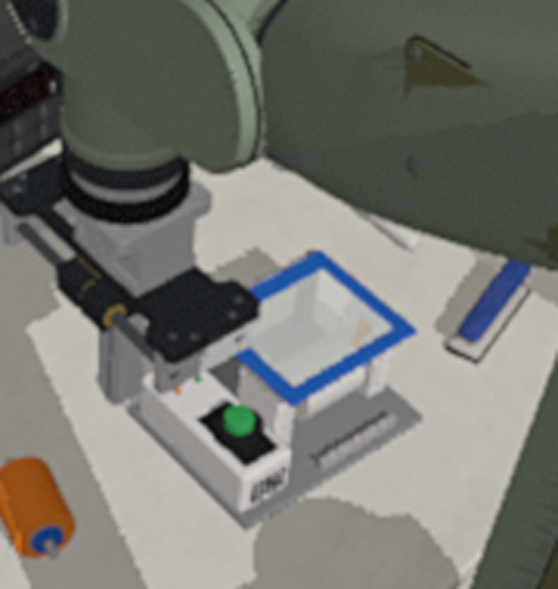

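View pics/t15.png

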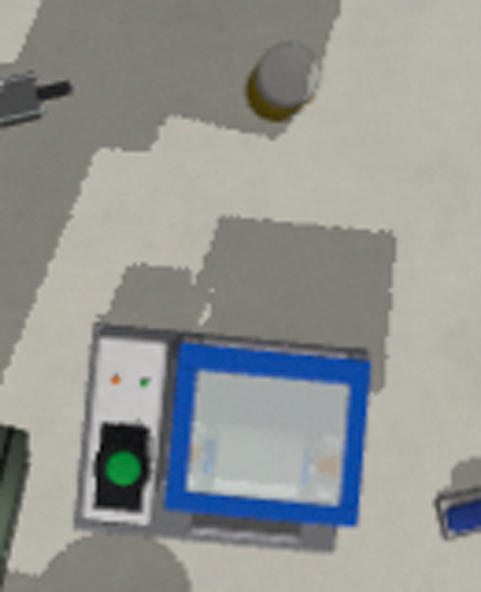

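The cover is flat over the roll, with both blue hubs visible through it at (208,455) and (308,460). The button is up and the jar is where it started. One last numeric check of the cover edge, then I'll hand in.

Run:
```python
from h import *
v=get("top");s=get("scene")
c=lambda x,y:(320+x/3.7-.37,110+y/3.7-.37); d=lambda x,y:(300+x/3.1-.34,80+y/3.1-.34)
print(tri(v,c(165,510),s,d(293,403)),tri(v,c(358,525),s,d(415,330)))
a=np.load("/tmp/t.npy",allow_pickle=True).item()["img"].astype(int);print("diff jar/tape",abs(a-v["img"])[110:150,380:415].mean(),abs(a-v["img"])[115:150,265:300].mean())
print(manip.observe()["force"]); manip.close_job()
```

```text
(array([ 0.44432016, -0.19246948,  0.08724302]), np.float64(0.001826875223016668)) (array([ 0.43146635, -0.32410822,  0.0821873 ]), np.float64(0.0037818255127534455))
diff jar/tape 19.71047619047619 3.1431292517006804
[0.64583989 0.09136729 0.35729443]
the job is handed in; nothing more can be done
```

I loaded the white roll, shut the cover and pressed the feed button, then handed the job in at about 20 s on the robot's clock. It reports no verdict, so this rests on my own checks.

- **Laying in:** I gripped the roll across its diameter, laid it in the two slots and let go. Pictures showed both pins in the grooves and the roll looking level.
- **Pressing home:** The force peaked near 15 N, fell to 3 N at a tool height of 0.0695 m, then rose again against a firm stop at 0.069 m. That matches the pins snapping out. The roll was where it should be and no pin showed on the orange ramps, but the pins inside the cups can't be seen directly.
- **Cover:** I swung it shut from behind and pressed it down to 0.089 m at 10 N (top nominally 90 mm). In the final pictures it lies flat, and its front corners measured 82 and 87 mm high, with view disagreements of 2 to 4 mm. The 82 mm is below nominal, and I put it down to pixel error.
- **Feed button:** I pressed it to its stop twice, at a tool height of 0.0697 m with about 31 to 32 N. The stop was about 4 mm higher than I expected, so I put the button top nearer 0.0755 m than 0.072 m. It is up again in the last picture.
- **Bystanders:** I never went near the tape measure or the jar. The image difference around the jar was fairly high (19.7, against 3.1 for the tape measure). I put this down to shadow and arm changes, since the picture shows the jar where it was at the start.

At hand-in the arm was clear of everything, with wrist force below 1 N.

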